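# Chuck a sample tube in the tube spinner and start it

### The arm

A 6-joint arm with a two-finger parallel gripper is mounted at the origin on the work surface. World frame = base frame: x ahead of the robot, y to its left, z up, the work surface at z = 0. Lengths are in m, angles in rad, forces in N, time in s.
With the tool pointing down it reaches from about 0.3 to 0.875 m from the base axis. Payload 6.4 kg.
Tool frame: the origin (TCP) lies at the very end of the fingers, on their centre line; the grasp point (between the pads) lies 19 mm behind it; x points along the fingers, y is the direction in which the jaws open and shut, and the axes are right-handed (so a half turn about x gives the same grasp; the last joint's range is limited). The gripper opens to 85 mm and grips with 20 to 120 N. Pads are 22 mm wide; open, the fingers measure 114 mm over their backs; the gripper's body (76 mm by 85 mm) begins 54 mm behind the grasp point. The pads swing forward as they close: fully open they stand 13 mm farther back than shut.
Start: joints at [-1.545, 0.181, 1.607, -0, 1.354, -0.206], TCP at [0.132, -0.56, 0.231] pointing down, gripper open.
Joint ranges: [-2.99, 2.99], [-0.89, 2.07], [0.3, 2.58], [-1.14, 4.28], [0, 2.63], [-3.12, 3.12]. Speed limits (rad/s): [2.57, 2.57, 3.01, 3.14, 3.14, 3.14].

### API

Orientations are given as a unit quaternion [w, x, y, z].
In Python, from bench import status, optics, hand_in gives the robot as it stands. The module is installed in compiled form; this text tells all that it offers.
- The arm moves only by the shell command python3 -m jog 'ROWS'. ROWS is JSON, one flat list of numbers, 5 for each row, row after row: the shift along the tool's x, y, z in mm, then the turn about the tool's x in degrees, then the opening in per cent of the stroke, from 0 (shut) to 100 (fully open). In form: [tx, ty, tz, yaw, gripper, tx, ty, tz, yaw, gripper, ...]. A call has exactly 5 rows; each row is the pose to reach, as a shift and turn from the pose commanded when the call began, along the tool's axes at that moment; what a row does not reach only later rows make up. A row lasts 1/10 s, in which the tool goes at most 50 mm and 8.59 degrees, less where a joint would pass 70% of its speed; a pose out of reach is approached as far as the arm can. A call with a gripper value outside its range is refused whole. The fingers move at their own pace and stop on an object; the grip force is fixed at half the most. Time passes only in rows, so rows that repeat a pose let the fingers close, or fill a call up. It gives the time, the measured TCP pose, the force and the opening at its end, in the units of the state.
- status.get_obs(): the state, without advancing time (a new reading comes with each control period).
- optics.camera(name): name is "scene" or "top" or "wrist"; returns the picture (420x560x3 uint8, red, green, blue); there is no depth.
- optics.get_calibration(name): a dict with "vertical_fov" (degrees; the focal length in pixels is half the picture's height over the tangent of half this angle, whatever the lens; pixels are square), "cx", "cy" (the principal point, pixels), "extrinsics" (4x4, takes a point from camera to world coordinates). Camera axes: x right, y up, looking along -z (the intrinsics and any distortion apply to the point x, -y, -z); pixel columns grow to the right and rows downward; lengths in m; the calibration is good to about 2 mm. A picture is of the moment at which its call begins: read the wrist's pose just before it. get_calibration takes no time and is no camera call; for the wrist camera it gives the pose at the moment of the call.
- hand_in(): hands the job in, once; it reports no verdict.
The state is a dict: "time_s": time; "q": joint angles; "dq": joint speeds; "joint_efforts": joint torques, N m; "eef_pos": TCP position; "eef_rot": TCP orientation; "wrist_force": force on the tool from outside, world axes, zero at the start; "torque": the same for the moment, N m; "opening": opening from 0.0 (shut) to 1.0 (fully open).
Only numpy, scipy, OpenCV 4.12 (cv2) and the standard library are available. Lean on these libraries where they do the work, as an engineer would, in place of code of your own. Each camera call takes 0.05 s, during which the arm holds its last target. There are 200 camera calls.

### The job

Lift the long capped tube from its low cradle and lay it in the sloping rest, cap end up, and let go; then take it again another way, stand it cap up in the open chuck of the tube spinner and turn the chuck's sleeve clockwise until all three jaws press firmly on the upright tube. Only when it is clamped, flip the spinner's bat switch over to the other side. Leave the short tube, the bottle, the tip rack and the carton where they are.

Things in the scene. Friction and masses are not known exactly. Their poses are not given: they have to be found in the camera images.
- tube_mid (a point): Centre of the long tube (rigid, white, screw cap, 117 mm long, about 60 g), on its axis, 58.5 mm from either end. x axis runs from tip to cap. Tube 30 mm across; cap 35 mm across over the last 17 mm; the first 20 mm taper to a flat tip 12 mm across. Starts lying level in a low cradle, axis 36 mm above the bench
- cradle_a: Fixed low cradle of the long tube, its origin on the bench under the tube's centre, x along the tube to the cap. Base plate 95 x 50 x 4 mm; two V supports 8 mm thick, 33.5 mm to the tip side and 24.5 mm to the cap side, 20 mm to either side of the axis, lower than it. Between them 50 mm are free for fingers, centred 4.5 mm to the tip side
- short_tube_mid (a point): Centre of the short tube, a bystander: as the long tube but only 80 mm long, lying in a similar low cradle. The two cradles swap places between episodes. Leave it alone
- rest_seat (a point): Where the long tube's centre lies when its tip stands on the stop plate of the fixed sloping rest, 80 mm above the bench. The slope is 45 degrees; x is level and points to the high end, so tip to cap runs 0.707 along x and 0.707 up. Friction may hold a tube short of the stop. Its cap end then sticks out 38 mm above the upper support
- rest: The sloping rest: origin on the bench under rest_seat, same axes. Base plate 130 x 70 x 10 mm, a post, and two V supports open upward, square to the slope, 8 mm thick, 17 mm to either side of the axis; one 38.5 mm down the slope and one 16.5 mm up the slope from rest_seat, 47 mm free between them. A beam 14 mm wide runs along 23 mm below the tube's axis
- unit: The tube spinner, fixed: white housing 170 x 170 mm, 60 mm high, chuck in its middle, origin on the bench under the chuck. On its -x side a ledge 50 mm high, 75 mm deep, 110 mm wide with the bat switch
- chuck_mouth (a point): On the upright chuck's axis at the level of the jaw tops, 108 mm above the bench; axes as the housing's. A dark knurled sleeve ring 100 mm across (62 to 83 mm high) surrounds the chuck. Three steel jaws 12 mm wide, 20 mm tall, stand on top and move radially together, 42 mm free between them when fully open
- seat (a point): Bottom of the well in the chuck, on its axis, 29 mm above the bench, where the tube's tip stands. The well is a funnel, 50 mm wide at the top and about 12 mm at the bottom, that guides the tip. A seated tube has its centre 58.5 mm and the top of its cap 117 mm above this point
- sleeve (a joint): Sleeve angle in rad: 0 = jaws fully open, growing clockwise seen from above, end stop 1.9. Starts between 0 and 0.35. Jaws move in 4 mm per rad, touch the 30 mm tube at about 1.5, then the sleeve soon goes stiff: tighten firmly, to 1.55 or a little more, so that all three jaws press. It stays where it is left (friction about 0.2 N m, 3 N at a peg)
- peg0 (a point): One of three upright steel pegs on the sleeve, by which it is turned: 12 mm across, 64 mm from the chuck's axis, 120 degrees apart, tops 135 mm above the bench, free over the upper 55 mm. This point is on its axis, 15 mm below its top
- peg1 (a point): Second peg of the sleeve, as peg0, 120 degrees counter-clockwise of it seen from above
- peg2 (a point): Third peg of the sleeve, as peg0, 240 degrees counter-clockwise of it seen from above
- bat (a joint): Angle of the bat switch in rad: 0 = off, leaning to the +y side of the housing; 0.9 = on, leaning to the -y side. It is sprung over its centre at 0.45 and snaps to the nearer side; about 0.8 N at its tip
- bat_tip (a point): Centre of the round end of the switch's steel bat, 12 mm across, 50 mm from its pivot. The pivot is 55 mm above the bench, 122.5 mm from the chuck's axis on the housing's -x side; the bat swings in the housing's y direction, its tip 22 mm to either side of the pivot and 100 mm above the bench at the ends
- bottle: White bottle, 60 mm across, 130 mm tall, origin under its centre. Bystander
- tip_rack: Black rack of orange pipette tips, 85 x 125 mm, 60 mm high, origin under its centre. Bystander
- carton: Plain white paper carton 70 x 70 mm, 100 mm tall, origin under its centre. Bystander
Things that resemble listed ones, but are neither listed nor needed, are in the scene too. What is shaped like the part that bears tube_mid but yellow is not meant.

How it is judged:
By the outcome, as a careful person would: the job done as asked, in the order asked, and still so for the second after the job is handed in, with the robot touching nothing.
It also fails if it takes over 72 s, if anything falls off the work surface, if the arm or the gripper's body presses on something with over 40 N, if the wrist force passes 120 N, or if a joint passes its speed limit or range.

## Working session

There is one attempt and no reset: what is moved stays moved. The work goes in short steps, Python scripts to look and compute and a shell command to move; the robot and the scene stay as the last step left them, time stands still between calls to the robot, and variables do not carry over. Pictures are saved under pics/ and viewed, on a budget of 10 in all, crops included, one or two more only if the job needs it, and the job is handed in when it is done.

```bash
mkdir -p pics
cat > h.py <<'E'
import numpy as np, cv2
from bench import status, optics
from scipy.spatial.transform import Rotation as R
def snap(n,f):
    c=optics.get_calibration(n); im=optics.camera(n); np.savez('pics/%s.npz'%f,im=im,E=c['extrinsics'],v=c['vertical_fov'],cx=c['cx'],cy=c['cy'])
    cv2.imwrite('pics/%s.png'%f,im[:,:,::-1]); return im,c
def load(f):
    d=np.load('pics/%s.npz'%f); return d['im'],dict(extrinsics=d['E'],vertical_fov=float(d['v']),cx=float(d['cx']),cy=float(d['cy']))
def pix(c,u,v,z):  # pixel -> world at height z
    f=210/np.tan(np.radians(c['vertical_fov'])/2); E=np.array(c['extrinsics'])
    d=E[:3,:3]@np.array([(u-c['cx'])/f,-(v-c['cy'])/f,-1]); o=E[:3,3]; return o+d*(z-o[2])/d[2]
def proj(c,p):
    f=210/np.tan(np.radians(c['vertical_fov'])/2); E=np.array(c['extrinsics'])
    q=E[:3,:3].T@(np.array(p)-E[:3,3]); return c['cx']+f*q[0]/-q[2], c['cy']-f*q[1]/-q[2]
def rot(): q=status.get_obs()['eef_rot']; return R.from_quat([q[1],q[2],q[3],q[0]]).as_matrix()
def shift(p,yawdir=None):  # mm in tool axes from measured TCP to p; yaw deg to bring tool y along yawdir
    M=rot(); o=status.get_obs(); s=M.T@(np.array(p)-o['eef_pos'])*1000; out=[s.round(1)]
    if yawdir is not None:
        a=M.T@np.array([*yawdir,0]); t=np.degrees(np.arctan2(a[2],a[1])); out.append(round((t+90)%180-90,1))
    return out
E
python3 - <<'E'
from h import *
o=status.get_obs(); print(o); print(rot().round(3))
for n in('top','scene'):
    im,c=snap(n,n+'0'); print(n,{k:(np.array(v).round(4).tolist()) for k,v in c.items()})
E
```

```text
{'time_s': 0.0, 'q': array([-1.54528432e+00,  1.81539036e-01,  1.60802154e+00,  1.56881370e-05,
        1.35382664e+00, -2.06307657e-01]), 'dq': array([-0.00165868,  0.00186987,  0.00014827,  0.00071002,  0.00051088,
        0.00114323]), 'joint_efforts': array([ 3.26292800e-03, -4.44868505e+01, -3.51335227e+01, -1.27037688e-04,
        9.03918582e-03,  3.03739668e-06]), 'eef_pos': array([ 0.13210846, -0.55903592,  0.23037876]), 'eef_rot': array([ 0.08114461,  0.7024246 ,  0.0824074 , -0.70229926]), 'wrist_force': array([-0.5767373 , -0.97519552,  0.75272379]), 'torque': array([-0.0426895 , -0.01493628,  0.00064467]), 'opening': 0.999750384112814}
[[-0.     0.23  -0.973]
 [ 0.002 -0.973 -0.23 ]
 [-1.    -0.002 -0.   ]]
top {'vertical_fov': 45.7366, 'cx': 284.8103, 'cy': 212.0814, 'extrinsics': [[0.0157, 0.9923, -0.123, 0.4172], [-0.9993, 0.0196, 0.0307, 0.0638], [0.0329, 0.1224, 0.9919, 1.2607], [0.0, 0.0, 0.0, 1.0]]}
scene {'vertical_fov': 52.4395, 'cx': 284.3413, 'cy': 212.5139, 'extrinsics': [[0.5748, -0.5254, 0.6274, 1.2182], [0.8181, 0.3519, -0.4548, -0.4433], [0.0182, 0.7747, 0.6321, 0.7972], [0.0, 0.0, 0.0, 1.0]]}
```

View pics/top0.png

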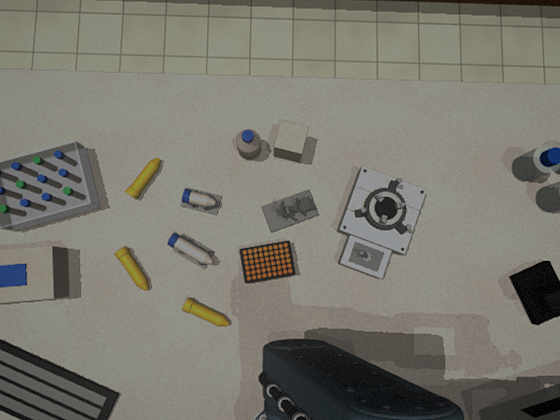

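View pics/scene0.png

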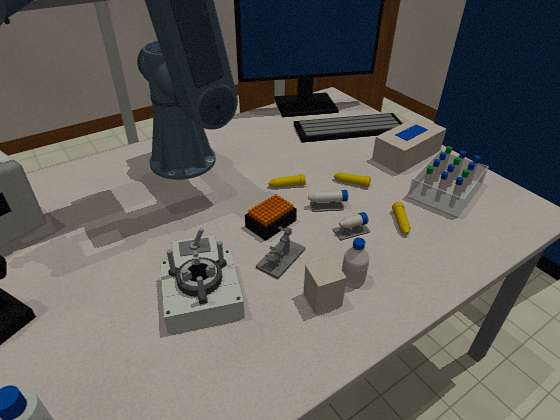

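The top view shows two cradled tubes, at about (200,198) for the short one and (190,248) for the long one. The rest is near (290,210), the spinner near (386,207), and the bat switch near (364,255). I'll zoom in.

Run:
```python
from h import *
im,c=load('top0'); k=im[140:290,165:440]; cv2.imwrite('pics/z1.png',cv2.convertScaleAbs(cv2.resize(k,None,fx=2.9,fy=2.9,interpolation=cv2.INTER_CUBIC)[:,:,::-1],alpha=1.4))
print(pix(c,388,207,.108),pix(c,190,248,.036),pix(c,290,210,.08))
```

```text
[ 0.57702033 -0.21457118  0.108     ] [0.47613    0.25615668 0.036     ] [0.56890384 0.01491699 0.08      ]
```

View pics/z1.png

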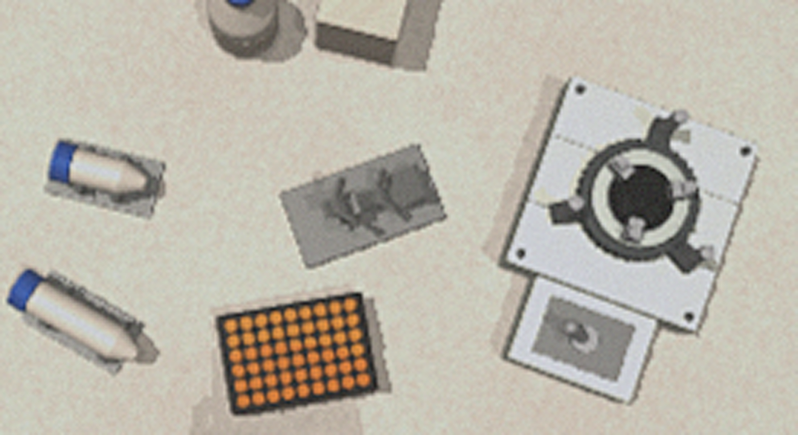

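Run:
```python
from h import *
im,c=load('top0')
Z=lambda x,y,z: pix(c,165+x/2.9,140+y/2.9,z)
H=[Z(*p,.06) for p in[(572,77),(757,155),(699,333),(505,266)]]
print('housing',np.array(H).round(3),[round(float(np.linalg.norm(H[i]-H[i-1])),4) for i in range(4)],np.mean(H,0))
Rb=[Z(*p,.01) for p in[(280,193),(418,145),(447,218),(309,267)]]
print('rest',np.array(Rb).round(3),[round(float(np.linalg.norm(Rb[i]-Rb[i-1])),4) for i in range(4)],np.mean(Rb,0))
hsv=cv2.cvtColor(im,cv2.COLOR_RGB2HSV)
m=cv2.inRange(hsv,(105,120,40),(130,255,255)); m[:, :150]=0;m[:,230:]=0
n,l,s,ce=cv2.connectedComponentsWithStats(m); print([(s[i].tolist(),ce[i].round(1).tolist(),pix(c,*ce[i],.04).round(4)) for i in range(1,n) if s[i][4]>15])
print('tip',Z(135,347,.036))
```

```text
housing [[ 0.683 -0.163  0.06 ]
 [ 0.619 -0.321  0.06 ]
 [ 0.468 -0.269  0.06 ]
 [ 0.521 -0.106  0.06 ]] [0.1723, 0.1704, 0.1604, 0.1714] [ 0.57269419 -0.21477841  0.06      ]
rest [[ 0.585  0.084  0.01 ]
 [ 0.63  -0.036  0.01 ]
 [ 0.566 -0.062  0.01 ]
 [ 0.521  0.058  0.01 ]] [0.0696, 0.1285, 0.0692, 0.128] [0.57566472 0.01092568 0.01      ]
[([183, 189, 8, 14, 72], [186.0, 195.4], array([0.6053, 0.2703, 0.04  ])), ([168, 234, 11, 13, 74], [172.7, 239.4], array([0.4962, 0.2983, 0.04  ]))]
tip [0.44866496 0.20279501 0.036     ]
```

```bash
python3 -m jog '[-30,-24,-43,0,100,-50,-48,-86,0,100,-70,-72,-129,0,100,-85,-96,-172,0,100,-100,-120,-215,0,100]'
python3 -m jog '[0,-24,-43,0,100,0,-48,-86,0,100,0,-72,-129,0,100,0,-96,-172,0,100,0,-140,-245,0,100]'
python3 -m jog '[0,0,0,0,100,0,0,0,0,100,0,0,0,0,100,0,0,0,0,100,0,0,0,0,100]'
python3 - <<'E'
from h import *
im,c=snap('wrist','w1'); print(status.get_obs()['eef_pos'],np.array(c['extrinsics']).round(3),c['vertical_fov'],c['cx'],c['cy'])
E
```

```text
time_s: 0.6
eef_pos: [0.3029, -0.4027, 0.3269]
eef_rot: [0.082, 0.702, 0.082, -0.702]
wrist_force: [0.8, 0.2, -0.5]
opening: 1.001
time_s: 1.1
eef_pos: [0.4841, -0.2347, 0.3261]
eef_rot: [-0.082, -0.702, -0.082, 0.702]
wrist_force: [0.6, -1.2, 0.5]
opening: 0.999
time_s: 1.6
eef_pos: [0.4823, -0.2375, 0.3263]
eef_rot: [-0.081, -0.702, -0.081, 0.703]
wrist_force: [0.3, 1.0, -0.2]
opening: 0.999
[ 0.48237071 -0.23742596  0.32639317] [[ 0.226  0.923  0.311  0.563]
 [-0.974  0.215  0.072 -0.22 ]
 [-0.    -0.319  0.948  0.468]
 [ 0.     0.     0.     1.   ]] 62.45814135131592 280.3921659997871 210.45698624536385
```

View pics/w1.png

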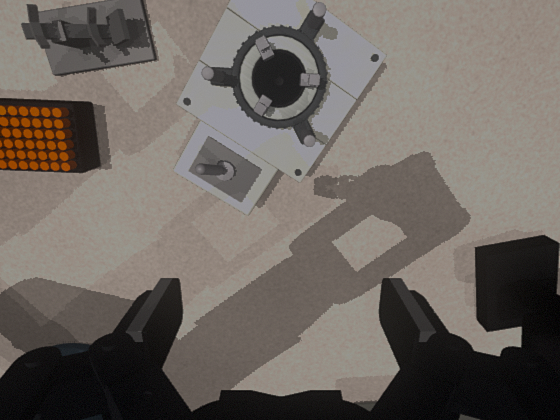

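The wrist view shows the peg tops at (319,9), (208,73) and (309,140), the jaws at (264,45), (310,79) and (264,104), and the bat tip near (203,168). The rest is at top left.

Run:
```python
from h import *
im,c=load('w1')
P=[pix(c,u,v,.135) for u,v in[(319,8),(207,72),(309,139)]]
x=np.mean(P,0); print('pegs',np.array(P).round(4),'ctr',x.round(4),[round(float(np.linalg.norm(p-x)),4) for p in P],[round(float(np.degrees(np.arctan2(*(p-x)[1::-1]))),1) for p in P])
J=[pix(c,u,v,.108) for u,v in[(264,44),(311,78),(263,104)]]
print('jaws',np.array(J).round(4),[(round(float(np.degrees(np.arctan2(*(p-x)[1::-1]))),1),round(float(np.linalg.norm((p-x)[:2])),4)) for p in J])
print('bat',pix(c,203,168,.1),'screws',[pix(c,*p,.06).round(4).tolist() for p in[(375,58),(298,172),(186,101)]])
```

```text
pegs [[ 0.6374 -0.2363  0.135 ]
 [ 0.5661 -0.152   0.135 ]
 [ 0.5296 -0.2557  0.135 ]] ctr [ 0.5777 -0.2147  0.135 ] [0.0635, 0.0637, 0.0632] [-19.9, 100.5, -139.6]
jaws [[ 0.6028 -0.1949  0.108 ]
 [ 0.5838 -0.2457  0.108 ]
 [ 0.5497 -0.2054  0.108 ]] [(38.2, 0.032), (-78.8, 0.0316), (161.7, 0.0295)]
bat [ 0.47040135 -0.15608149  0.1       ] screws [[0.6219, -0.3114, 0.06], [0.4813, -0.2607, 0.06], [0.5315, -0.1186, 0.06]]
```

```bash
python3 -m jog '[0,-35,-26,0,100,0,-72,-55,0,100,0,-110,-85,0,100,0,-150,-115,0,100,0,-190,-145,0,100]' >/dev/null
python3 -m jog '[0,-25,-20,0,100,0,-43,-31,0,100,0,-43,-31,0,100,0,-43,-31,0,100,0,-43,-31,0,100]'
python3 - <<'E'
from h import *
im,c=snap('wrist','w2'); print(status.get_obs()['eef_pos'])
print([proj(c,p) for p in[(.5757,.0109,.08),(.4725,.25,.036)]])
E
```

```text
time_s: 2.65
eef_pos: [0.6006, 0.0294, 0.3263]
eef_rot: [-0.081, -0.702, -0.081, 0.703]
wrist_force: [0.8, -0.1, -0.4]
opening: 1.002
[0.60063764 0.02937471 0.32641051]
[(np.float64(289.94724355187327), np.float64(194.46542798171902)), (np.float64(95.49931749362588), np.float64(218.82617462415942))]
```

View pics/w2.png

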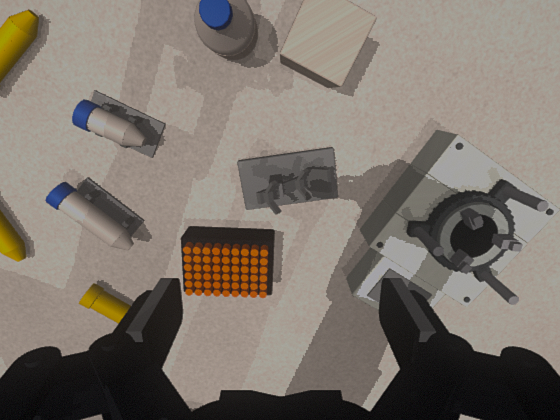

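Run:
```python
from h import *
im,c=load('w2')
B=[pix(c,u,v,.01) for u,v in[(238,160),(333,148),(338,197),(246,210)]]
print('base',np.array(B).round(4),[round(float(np.linalg.norm(B[i]-B[i-1])),4) for i in range(4)],np.mean(B,0).round(4))
d=((B[0]+B[3])-(B[1]+B[2]))[:2]; az=np.degrees(np.arctan2(d[1],d[0])); print(az)
hsv=cv2.cvtColor(im,cv2.COLOR_RGB2HSV); m=cv2.inRange(hsv,(105,120,40),(130,255,255)); m[:170]=0; m[:,100:]=0; m[230:]=0
mo=cv2.moments(m,True); ce=(mo['m10']/mo['m00'],mo['m01']/mo['m00']); cap=pix(c,*ce,.04); print('cap',ce,cap)
z=cv2.resize(im[170:260,30:160],None,fx=6,fy=6,interpolation=cv2.INTER_CUBIC)[:,:,::-1]
k=im[140:220,230:345].copy(); k=cv2.resize(k,None,fx=6,fy=6,interpolation=cv2.INTER_CUBIC)[:,:,::-1].copy()
cv2.line
ctr=np.mean(B,0)
for s,col in((1,(0,0,255)),(-1,(0,255,0))):
    X=np.array([np.cos(np.radians(az)),np.sin(np.radians(az)),0])*s; W=np.array([-X[1],X[0],0]); u=X*.7071+[0,0,.7071]; v=-X*.7071+[0,0,.7071]
    for a in(.0165,-.0385):
        for w in(.017,-.017):
            p=np.array([ctr[0],ctr[1],.08])+u*a+v*-.004+W*w; q=proj(c,p); cv2.circle(k,(int((q[0]-230)*6),int((q[1]-140)*6)),7,col,2)
z=cv2.resize(z,(500,int(90/130*500))); k=cv2.resize(k,(500,int(80/115*500)))
cv2.imwrite('pics/z2.png',cv2.convertScaleAbs(np.vstack([z[:250],k]),alpha=1.5))
```

```text
base [[ 0.5872  0.0829  0.01  ]
 [ 0.6312 -0.0358  0.01  ]
 [ 0.5681 -0.0609  0.01  ]
 [ 0.5208  0.0587  0.01  ]] [0.0706, 0.1265, 0.0679, 0.1286] [0.5768 0.0112 0.01  ]
110.96083534443434
cap (56.55, 195.53) [0.49530497 0.29878425 0.04      ]
```

View pics/z2.png

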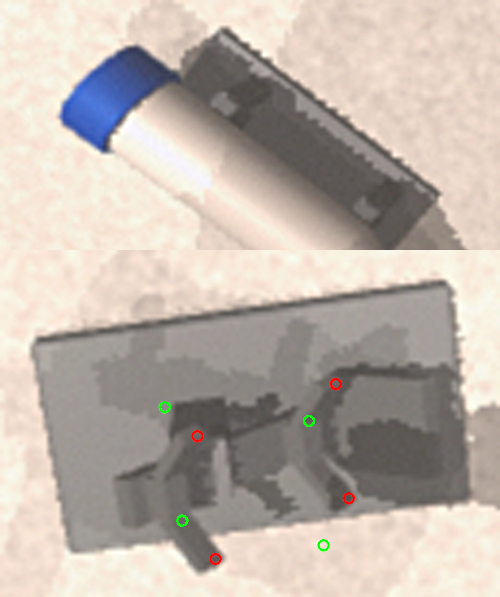

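Run:
```python
from h import *
im,c=load('w2'); t=pix(c,131,247,.036)
t0=np.array([.4487,.2028,.036])
for T,C in((t,np.array([.4953,.2988,.04])),(t0,np.array([.4962,.2983,.04]))):
    d=(C-T)[:2]; L=np.linalg.norm(d); d/=L; print(T.round(4),L.round(4),np.degrees(np.arctan2(d[1],d[0])).round(1),(C[:2]-d*.05).round(4),(T[:2]+d*.0585).round(4))
# body mask edges
hsv=cv2.cvtColor(im,cv2.COLOR_RGB2HSV); m=cv2.inRange(hsv,(0,0,125),(30,90,255)); m[:,140:]=0;m[:180]=0;m[255:]=0;m[:,:55]=0
pts=[]
for s in np.arange(.012,.05,.004): pass
d=np.array([.4366,.8997]); mid=np.array([.4745,.2535]); n=np.array([-d[1],d[0]])
for s in(-.03,-.015,0,.015,.03):
    pr=[]
    for w in np.arange(-.03,.0301,.001):
        q=proj(c,[*(mid+d*s+n*w),.036]); pr.append(int(cv2.cvtColor(im,cv2.COLOR_RGB2GRAY)[int(round(q[1])),int(round(q[0]))]))
    print(s,pr)
print(shift([*(mid-.006*d),.017+.2],n), rot().round(3)[:2])
```

```text
[0.4421 0.2004 0.036 ] 0.1119 61.6 [0.4715 0.2548] [0.4699 0.2518]
[0.4487 0.2028 0.036 ] 0.1067 63.6 [0.4739 0.2535] [0.4748 0.2552]
-0.03 [62, 62, 58, 59, 59, 59, 60, 58, 58, 59, 58, 58, 58, 59, 59, 58, 66, 66, 75, 75, 79, 82, 90, 93, 101, 101, 110, 114, 118, 124, 124, 130, 130, 136, 139, 144, 147, 154, 154, 158, 158, 159, 156, 156, 153, 153, 151, 151, 146, 146, 137, 137, 132, 132, 146, 148, 142, 142, 144, 144, 144]
-0.015 [63, 63, 59, 60, 60, 58, 58, 59, 60, 59, 59, 58, 58, 57, 57, 57, 69, 69, 76, 81, 81, 90, 90, 97, 103, 109, 112, 116, 116, 125, 129, 129, 136, 136, 145, 145, 152, 156, 158, 158, 160, 158, 154, 155, 155, 150, 150, 147, 147, 141, 135, 132, 132, 145, 145, 143, 147, 147, 146, 146, 142]
0 [61, 58, 58, 60, 60, 59, 59, 59, 59, 59, 58, 58, 59, 58, 61, 66, 72, 74, 77, 82, 82, 92, 92, 100, 110, 110, 118, 118, 125, 126, 131, 131, 139, 144, 149, 154, 154, 159, 159, 162, 161, 156, 153, 153, 152, 150, 146, 146, 139, 139, 133, 137, 143, 144, 145, 146, 145, 148, 148, 145, 145]
0.015 [53, 52, 53, 53, 53, 53, 53, 69, 64, 64, 65, 65, 50, 60, 60, 72, 72, 77, 82, 88, 88, 101, 108, 114, 121, 121, 130, 130, 135, 144, 144, 155, 155, 161, 162, 164, 164, 164, 165, 164, 164, 164, 164, 164, 165, 163, 159, 143, 151, 136, 142, 159, 159, 163, 163, 157, 158, 156, 154, 154, 155]
0.03 [59, 59, 59, 59, 60, 61, 61, 59, 60, 62, 59, 59, 60, 68, 68, 76, 76, 85, 85, 94, 106, 106, 112, 118, 123, 126, 134, 138, 144, 146, 146, 157, 157, 164, 165, 165, 163, 163, 164, 164, 164, 164, 164, 162, 162, 160, 160, 151, 151, 147, 156, 160, 160, 160, 158, 158, 158, 158, 159, 159, 155]
[array([ 109.3, -242.3,   75.5]), np.float64(-50.9)] [[ 0.     0.228 -0.974]
 [-0.    -0.974 -0.228]]
```

```bash
python3 -m jog '[0,-40,13,-8,100,0,-84,27,-16,100,0,-130,41,-24,100,0,-175,55,-32,100,10,-220,69,-40,100]' >/dev/null
python3 - <<'E'
from h import *
print(shift([.4702,.2496,.018],(-.887,.462)), status.get_obs()['q'].round(2))
E
```

```text
[array([300. , -23.1,  -7.8]), np.float64(-9.0)] [ 0.22  0.03  1.6  -0.    1.51  0.86]
```

```bash
python3 -m jog '[20,-12,-4,-8,100,60,-23,-8,-9,100,110,-23,-8,-9,100,160,-23,-8,-9,100,200,-23,-8,-9,100]'
python3 - <<'E'
from h import *
im,c=snap('wrist','w3')
print(shift([.4702,.2496,.018],(-.887,.462)), [np.round(proj(c,p)).tolist() for p in[(.4725,.254,.036),(.4956,.2984,.036),(.4455,.2021,.036)]])
E
```

```text
time_s: 3.7
eef_pos: [0.4687, 0.248, 0.114]
eef_rot: [-0.365, -0.605, -0.365, 0.606]
wrist_force: [0.3, -0.2, -1.2]
opening: 0.998
[array([89.5,  4.3, -5.9]), np.float64(-0.3)] [[280.0, 211.0], [279.0, 135.0], [280.0, 288.0]]
```

View pics/w3.png

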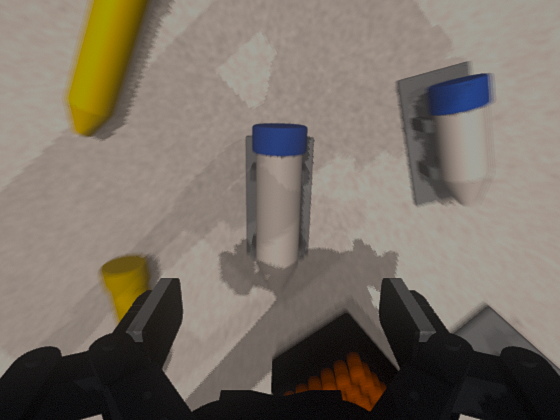

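The tube is centred at column 280 with its cap centre near (280,138), which agrees with the prediction. I'll descend and grip.

```bash
python3 -m jog '[30,3,-4,0,100,70,3,-4,0,100,92,3,-4,0,100,92,3,-4,0,100,92,3,-4,0,100]'
python3 - <<'E'
from h import *
print(shift([.4702,.2496,.018],(-.887,.462)))
E
python3 -m jog '[0,0,0,0,35,0,0,0,0,20,0,0,0,0,10,0,0,0,0,10,0,0,0,0,10]'
```

```text
time_s: 4.25
eef_pos: [0.475, 0.251, 0.0256]
eef_rot: [0.365, 0.606, 0.365, -0.605]
wrist_force: [0.2, -0.8, 1.1]
opening: 1.001
[array([ 7.6, -3.6,  3.5]), np.float64(-0.3)]
time_s: 4.75
eef_pos: [0.4697, 0.2538, 0.0252]
eef_rot: [-0.363, -0.603, -0.368, 0.607]
wrist_force: [-18.2, 9.8, 19.4]
opening: 0.324
```

```bash
python3 -m jog '[0,0,0,0,70,0,0,0,0,90,0,0,0,0,90,0,0,0,0,90,0,0,0,0,90]'
python3 - <<'E'
from h import *
print(shift([.4690,.2505,.018],(-.887,.462)), status.get_obs()['wrist_force'])
E
```

```text
time_s: 5.25
eef_pos: [0.4742, 0.2512, 0.0243]
eef_rot: [0.366, 0.605, 0.366, -0.605]
wrist_force: [-0.4, 0.2, -0.8]
opening: 0.897
[array([ 6.3, -4.3,  3. ]), np.float64(-0.2)] [-0.41617801  0.23510152 -0.83955455]
```

```bash
python3 -m jog '[6,-4,3,0,90,6,-4,3,0,90,6,-4,3,0,40,6,-4,3,0,25,6,-4,3,0,20]' 
python3 -m jog '[0,0,0,0,15,0,0,0,0,15,0,0,0,0,15,0,0,0,0,15,0,0,0,0,15]'
```

```text
time_s: 5.75
eef_pos: [0.4692, 0.2507, 0.0184]
eef_rot: [0.366, 0.605, 0.366, -0.605]
wrist_force: [0.1, 0.1, -0.1]
opening: 0.393
time_s: 6.25
eef_pos: [0.4681, 0.2512, 0.0187]
eef_rot: [-0.365, -0.605, -0.366, 0.606]
wrist_force: [-5.2, 2.4, 5.7]
opening: 0.333
```

```bash
python3 -m jog '[-20,0,0,0,15,-60,0,0,0,15,-110,0,0,0,15,-150,0,0,0,15,-150,0,0,0,15]'
python3 - <<'E'
from h import *
print(shift([.5763,.0115,.13],(-.935,-.355)), status.get_obs()['q'].round(2))
snap('wrist','w4')
E
```

```text
time_s: 6.75
eef_pos: [0.4732, 0.2519, 0.1752]
eef_rot: [0.367, 0.609, 0.365, -0.601]
wrist_force: [-0.3, 0.4, -1.1]
opening: 0.324
[array([ 45.6, 202.6, 165.3]), np.float64(-48.5)] [ 0.27  0.14  1.77 -0.    1.22  0.75]
```

View pics/w4.png

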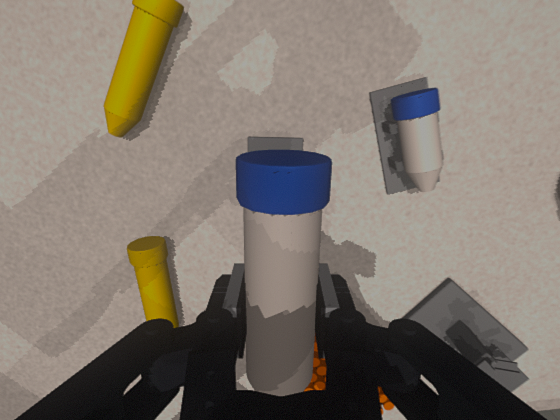

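The tube is held level and square, with its cap at (283,180). Next is the rest.

```bash
python3 -m jog '[0,30,25,-7,15,0,64,52,-15,15,0,98,80,-23,15,0,132,108,-31,15,0,164,134,-39,15]' >/dev/null
python3 -m jog '[0,31,-2,-6,15,0,46,-2,-9,15,0,46,-2,-9,15,0,46,-2,-9,15,0,46,-2,-9,15]'
python3 - <<'E'
from h import *
print(shift([.5763,.0115,.13],(-.935,-.355)), status.get_obs()['q'].round(2))
E
```

```text
time_s: 7.8
eef_pos: [0.5952, 0.067, 0.1671]
eef_rot: [0.579, 0.404, 0.581, -0.405]
wrist_force: [0.2, 0.3, -0.3]
opening: 0.329
[array([ 37.2, -36.8,  45.5]), np.float64(-0.5)] [-0.09  0.3   1.6  -0.    1.25 -0.44]
```

```bash
python3 -m jog '[0,-20,25,0,15,10,-37,46,0,15,37,-37,46,0,15,37,-37,46,0,15,37,-37,46,0,15]'
python3 - <<'E'
from h import *
print(shift([.5763,.0115,.09],(-.935,-.355)))
E
```

```text
time_s: 8.3
eef_pos: [0.577, 0.0112, 0.1312]
eef_rot: [0.58, 0.404, 0.581, -0.404]
wrist_force: [-0.1, 0.4, -1.1]
opening: 0.331
[array([41.2, -0.5, -0.5]), np.float64(-0.5)]
```

```bash
python3 -m jog '[15,0,0,0,15,30,0,0,0,15,41,0,0,0,15,41,0,0,0,15,41,0,0,0,15]' 
python3 -m jog '[4,0,0,0,15,8,0,0,0,15,8,0,0,0,15,8,0,0,0,15,8,0,0,0,15]'
python3 - <<'E'
from h import *
im,c=snap('wrist','w5')
im,c=snap('scene','s5')
q=proj(c,(.5763,.0115,.09)); print(q)
a=cv2.imread('pics/w5.png');k=im[int(q[1])-50:int(q[1])+40,int(q[0])-60:int(q[0])+60][:,:,::-1]; k=cv2.resize(k,(560,420),interpolation=cv2.INTER_CUBIC)
cv2.imwrite('pics/m5.png',cv2.convertScaleAbs(cv2.resize(np.hstack([a,k]),(800,300)),alpha=1.4))
E
```

```text
time_s: 8.8
eef_pos: [0.5776, 0.0109, 0.0897]
eef_rot: [0.58, 0.404, 0.581, -0.404]
wrist_force: [-1.3, -0.2, 0.5]
opening: 0.33
time_s: 9.3
eef_pos: [0.578, 0.0107, 0.0825]
eef_rot: [0.58, 0.404, 0.58, -0.404]
wrist_force: [1.0, 1.1, -0.6]
opening: 0.332
(np.float64(280.4118212378271), np.float64(232.9418486532516))
```

View pics/m5.png

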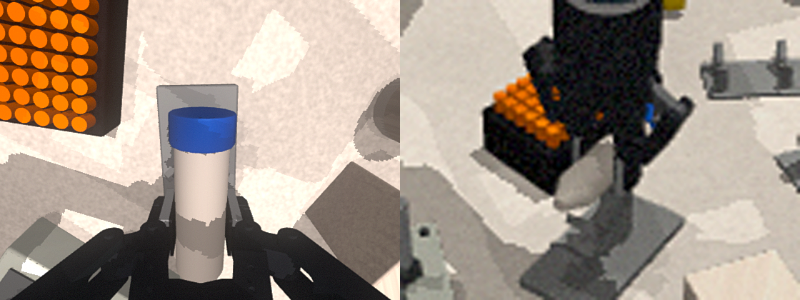

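The tube is level above the rest, centred between the V prongs at (160,215) and (230,215). I'll lower to contact.

```bash
python3 -m jog '[2,0,0,0,15,3,0,0,0,15,3,0,0,0,15,3,0,0,0,15,3,0,0,0,15]' | grep -E 'pos|force'
python3 -m jog '[1,0,0,0,15,2,0,0,0,15,3,0,0,0,15,3,0,0,0,15,3,0,0,0,15]'| grep -E 'pos|force'
```

```text
eef_pos: [0.5786, 0.0106, 0.0809]
wrist_force: [-2.5, -0.3, 9.5]
eef_pos: [0.5794, 0.01, 0.0794]
wrist_force: [-5.1, -2.3, 18.7]
```

```bash
python3 -m jog '[-2,-2.5,-3,0,15,-2,-2.5,-3,0,15,-2,-2.5,-3,0,15,-2,-2.5,-3,0,15,-2,-2.5,-3,0,15]'
python3 -m jog '[-2,-2.5,-3,0,42,-2,-2.5,-3,0,44,-2,-2.5,-3,0,44,-2,-2.5,-3,0,44,-2,-2.5,-3,0,44]'
python3 - <<'E'
from h import *
snap('wrist','w6');im,c=snap('scene','s6')
q=proj(c,(.5763,.0115,.09))
a=cv2.imread('pics/w6.png');k=im[int(q[1])-50:int(q[1])+40,int(q[0])-60:int(q[0])+60][:,:,::-1]; k=cv2.resize(k,(560,420),interpolation=cv2.INTER_CUBIC)
cv2.imwrite('pics/m6.png',cv2.convertScaleAbs(cv2.resize(np.hstack([a,k]),(800,300)),alpha=1.4))
E
```

```text
time_s: 10.9
eef_pos: [0.5751, 0.0126, 0.0793]
eef_rot: [0.581, 0.404, 0.58, -0.404]
wrist_force: [-1.7, 0.2, 8.7]
opening: 0.333
time_s: 11.4
eef_pos: [0.5711, 0.0141, 0.0801]
eef_rot: [0.58, 0.404, 0.58, -0.404]
wrist_force: [1.0, -5.9, -0.4]
opening: 0.439
```

View pics/m6.png

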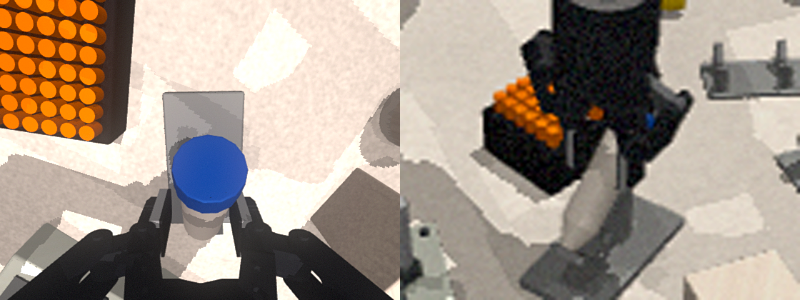

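The tube has tipped into the rest, cap up, as seen from the wrist camera and the side. I'll open and retreat up.

```bash
python3 -m jog '[0,0,0,0,60,0,0,0,0,70,0,0,0,0,75,-30,0,0,0,75,-70,0,0,0,75]' |grep -E 'force|open'
python3 -m jog '[-50,0,20,0,75,-100,0,45,0,75,-100,0,45,0,75,-100,0,45,0,75,-100,0,45,0,75]'
python3 - <<'E'
from h import *
im,c=snap('wrist','w7')
for n,p in(('seat',(.5765,.011,.08)),('captop',(.5765-.355*.0414,.011+.935*.0414,.1214)),('tip',(.5765+.355*.0414,.011-.935*.0414,.0386))): print(n,proj(c,p))
E
```

```text
wrist_force: [1.0, -1.1, 0.2]
opening: 0.754
time_s: 12.5
eef_pos: [0.5858, -0.0269, 0.2488]
eef_rot: [0.579, 0.404, 0.581, -0.404]
wrist_force: [-0.3, 0.2, -1.0]
opening: 0.749
seat (np.float64(285.52364405890614), np.float64(143.98893914684055))
captop (np.float64(285.99777884871247), np.float64(94.94844247736292))
tip (np.float64(285.18764595334375), np.float64(178.74174432174553))
```

View pics/w7.png

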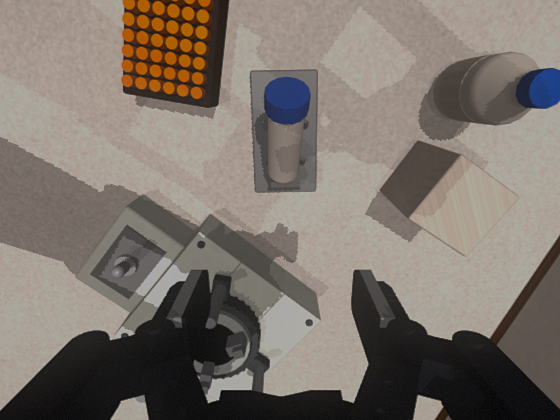

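Cap top is at (287,93) and tip at (285,182), against predictions of (286,95) and (285,179), so the tube is seated on the stop. I'm at the picture budget, so checks are numeric from here. I'll regrasp by the cap end.

Run:
```python
from h import *
print(shift([.5642,.0434,.17],(.935,.355)))
```

```text
[array([ 78.2,   4.8, -72.9]), np.float64(-0.5)]
```

```bash
python3 -m jog '[0,2,-35,0,75,30,5,-73,0,75,60,5,-73,0,75,78,5,-73,0,75,78,5,-73,0,75]'
python3 -m jog '[0,0,0,0,75,0,0,0,0,75,0,0,0,0,75,0,0,0,0,75,0,0,0,0,75]' >/dev/null
python3 - <<'E'
from h import *
print(shift([.5642,.0434,.0956],(.935,.355)))
E
```

```text
time_s: 13.05
eef_pos: [0.5621, 0.0441, 0.167]
eef_rot: [0.577, 0.402, 0.584, -0.405]
wrist_force: [-0.3, 0.7, 0.3]
opening: 0.747
[array([77.4, -1.8, -1.8]), np.float64(-0.5)]
```

```bash
python3 -m jog '[30,-2,-2,0,75,60,-2,-2,0,75,77,-2,-2,0,75,77,-2,-2,0,75,77,-2,-2,0,75]'|grep -E 'pos|force'
python3 -m jog '[0,0,0,0,60,0,0,0,0,45,0,0,0,0,30,0,0,0,0,20,0,0,0,0,20]'
```

```text
eef_pos: [0.5638, 0.0437, 0.0958]
wrist_force: [-0.2, -0.3, 0.6]
time_s: 14.55
eef_pos: [0.5645, 0.0437, 0.0968]
eef_rot: [0.581, 0.405, 0.579, -0.404]
wrist_force: [-1.6, 1.0, 6.3]
opening: 0.389
```

```bash
python3 -m jog '[-25,0,0,0,15,-60,0,0,0,15,-95,0,0,3,15,-118,0,0,7,15,-118,0,0,10.3,15]'
python3 -m jog '[0,0,0,0,15,0,0,0,0,15,0,0,0,0,15,0,0,0,0,15,0,0,0,0,15]'
python3 - <<'E'
from h import *
A=np.array([-.177,.984]); g=np.array([.5777,-.2147])+.0667*A
print(shift([*g,.211],(.984,.177)),shift([*g,.1517]), rot().round(3))
E
```

```text
time_s: 15.05
eef_pos: [0.566, 0.0435, 0.2181]
eef_rot: [0.543, 0.457, 0.539, -0.454]
wrist_force: [1.2, 0.4, -0.9]
opening: 0.388
time_s: 15.55
eef_pos: [0.5632, 0.0438, 0.2127]
eef_rot: [0.541, 0.454, 0.542, -0.455]
wrist_force: [-0.3, 0.4, -0.5]
opening: 0.389
[array([  1.7, -30.9, 190.4]), np.float64(-0.2)] [array([ 61. , -30.8, 190.4])] [[-0.001  0.985  0.174]
 [ 0.     0.174 -0.985]
 [-1.    -0.001 -0.   ]]
```

```bash
python3 -m jog '[0,-7,40,0,15,0,-14,80,0,15,0,-22,125,0,15,0,-28,165,0,15,2,-31,190,0,15]' >/dev/null
python3 -m jog '[0,0,0,0,15,0,0,0,0,15,0,0,0,0,15,0,0,0,0,15,0,0,0,0,15]' | grep pos
python3 - <<'E'
from h import *
A=np.array([-.177,.984]); C=np.array([.5777,-.2147]); g=C+.0667*A
print(shift([*g,.1517],(.984,.177)))
a,c=snap('wrist','w8'); im,c=snap('scene','s8')
q=proj(c,(*C,.13));k=im[int(q[1])-60:int(q[1])+45,int(q[0])-70:int(q[0])+70][:,:,::-1]; k=cv2.resize(k,(560,420),interpolation=cv2.INTER_CUBIC)
cv2.imwrite('pics/m8.png',cv2.convertScaleAbs(cv2.resize(np.hstack([a[:,:,::-1],k]),(800,300)),alpha=1.4))
E
```

```text
eef_pos: [0.566, -0.1476, 0.2114]
[array([59.7, -0.4,  1.4]), np.float64(-0.1)]
```

View pics/m8.png

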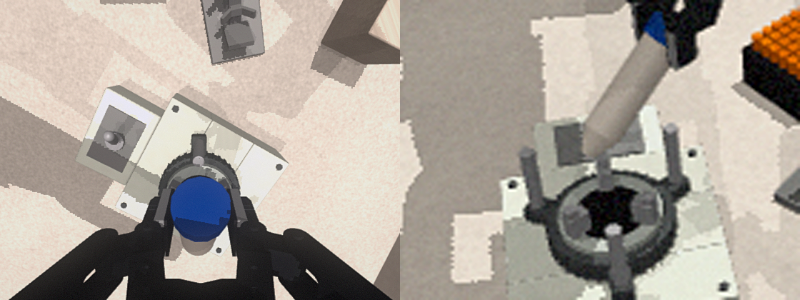

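The tube is held tilted with its tip near (590,155) in the right-hand crop, above the chuck. I'll compare the tilt with the prediction.

Run:
```python
from h import *
im,c=load('s8'); A=np.array([-.177,.984,0]); C=np.array([.5777,-.2147])
q=proj(c,(*C,.13)); ox,oy=int(q[0])-70,int(q[1])-60
G=np.array([.566,-.1480,.2304])
for th in(40,45,50,55):
    T=G-.1085*(A*np.cos(np.radians(th))+[0,0,np.sin(np.radians(th))]); p=proj(c,T); print(th,round(400+(p[0]-ox)/.35),round((p[1]-oy)/.35))
p=proj(c,G+.0085*(A*.7+[0,0,.7])); print(round(400+(p[0]-ox)/.35),round((p[1]-oy)/.35))
```

```text
40 580 154
45 588 157
50 597 158
55 606 159
667 22
```

```bash
python3 -m jog '[15,0,1,0,15,30,0,1,0,15,45,0,1,0,15,60,0,1,0,15,60,0,1,0,15]' | grep -E 'pos|force'
python3 -m jog '[-4,0,4,0,15,-9,0,10,0,15,-14,0,17,0,15,-18,0,24,0,15,-20,0,28,0,15]' | grep -E 'pos|force'
python3 -m jog '[0,0,0,0,15,0,0,0,0,15,0,0,0,0,15,0,0,0,0,15,0,0,0,0,15]' | grep -E 'pos|force'
```

```text
eef_pos: [0.5646, -0.1493, 0.1481]
wrist_force: [0.4, 0.8, -0.8]
eef_pos: [0.5716, -0.1776, 0.1728]
wrist_force: [-1.0, 5.3, 1.3]
eef_pos: [0.5709, -0.1771, 0.1712]
wrist_force: [-1.2, 4.6, 1.1]
```

```bash
python3 -m jog '[-3,0,8,0,15,-6,0,16,0,15,-8,0,24,0,15,-10,0,32,0,15,-11,0,40,0,15]' | grep -E 'pos|force'
python3 -m jog '[-1,0,8,0,15,-1,0,14,0,15,-1,0,17,0,15,-1,0,17,0,15,-1,0,17,0,15]' | grep -E 'pos|force'
python3 - <<'E'
from h import *
im,c=snap('scene','s9'); C=(.5777,-.2147); A=np.array([-.177,.984,0])
o=status.get_obs(); G=o['eef_pos']+[0,0,.019]; print('r',(G[:2]-C)@A[:2])
q=proj(c,(*C,.15)); k=im[int(q[1])-60:int(q[1])+45,int(q[0])-70:int(q[0])+70][:,:,::-1]
cv2.imwrite('pics/m9.png',cv2.convertScaleAbs(cv2.resize(k,(560,420),interpolation=cv2.INTER_CUBIC),alpha=1.4))
E
```

```text
eef_pos: [0.5781, -0.2176, 0.1827]
wrist_force: [0.3, 3.5, 0.8]
eef_pos: [0.5807, -0.2336, 0.1832]
wrist_force: [1.0, 2.5, 1.0]
r -0.01898258537575593
```

View pics/m9.png

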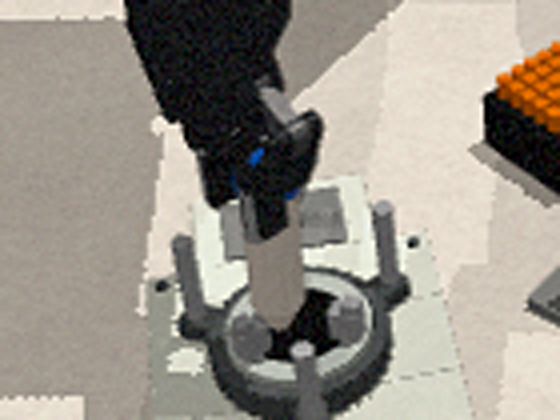

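The tube is now nearly upright with its tip inside the jaws, near (280,325). I'll centre it and lower.

```bash
python3 -m jog '[0,0,-7,0,15,0,0,-14,0,15,0,0,-19,0,15,8,0,-19,0,15,16,0,-19,0,15]' | grep -E 'pos|force'
python3 -m jog '[8,0,0,0,15,16,0,0,0,15,24,0,0,0,15,30,0,0,0,15,30,0,0,0,15]' | grep -E 'pos|force'
python3 -m jog '[4,0,0,0,15,8,0,0,0,15,12,0,0,0,15,12,0,0,0,15,12,0,0,0,15]' | grep -E 'pos|force'
```

```text
eef_pos: [0.5777, -0.2146, 0.167]
wrist_force: [0.7, 0.1, -0.7]
eef_pos: [0.5768, -0.2144, 0.1359]
wrist_force: [-0.5, 0.3, -1.0]
eef_pos: [0.5775, -0.2147, 0.1253]
wrist_force: [-0.0, 0.2, -0.7]
```

```bash
python3 -m jog '[2,0,0,0,15,4,0,0,0,15,6,0,0,0,15,7,0,0,0,15,7,0,0,0,15]' | grep -E 'pos|force'
python3 -m jog '[0,0,0,0,15,0,0,0,0,30,0,0,0,0,46,0,0,0,0,46,0,0,0,0,46]' | grep -E 'pos|force|open'
python3 - <<'E'
from h import *
o=status.get_obs(); print(o['eef_pos'],o['wrist_force'])
E
```

```text
eef_pos: [0.5777, -0.215, 0.1188]
wrist_force: [-1.1, 0.4, 2.5]
eef_pos: [0.5773, -0.2144, 0.1178]
wrist_force: [0.6, -0.8, -0.3]
opening: 0.46
[ 0.57727334 -0.21440642  0.11783496] [ 0.61898583 -0.79171868 -0.34559002]
```

```bash
python3 -m jog '[0,0,0,0,55,0,0,0,0,60,-30,0,0,0,60,-60,0,0,0,60,-75,0,0,0,60]' | grep -E 'pos|force|open'
python3 -m jog '[0,0,-30,0,40,0,0,-62,0,30,0,0,-62,0,28,0,0,-62,0,28,0,0,-62,0,28]' | grep -E 'pos|force|open'
python3 - <<'E'
from h import *
print(shift([.5661,-.1518,.098],(.983,.182)),status.get_obs()['q'].round(2))
im,c=snap('wrist','w10')
C=np.array([.5777,-.2147])
hsv=cv2.cvtColor(im,cv2.COLOR_RGB2HSV); m=cv2.inRange(hsv,(105,120,40),(130,255,255)); n,l,s,ce=cv2.connectedComponentsWithStats(m)
print([(s[i].tolist(),ce[i].round(0).tolist(),pix(c,*ce[i],.146).round(4)) for i in range(1,n) if s[i][4]>150], proj(c,(*C,.146)))
E
```

```text
eef_pos: [0.5787, -0.2153, 0.1962]
wrist_force: [0.3, 0.5, 0.5]
opening: 0.602
eef_pos: [0.5669, -0.1543, 0.1932]
wrist_force: [0.3, -0.3, -0.6]
opening: 0.284
[array([95.2, -0.3, -2.6]), np.float64(-0.5)] [-0.47  0.24  1.61 -0.    1.29 -0.64]
[([252, 293, 52, 57, 2344], [278.0, 322.0], array([ 0.5754, -0.212 ,  0.146 ]))] (np.float64(280.28969885352797), np.float64(325.63119191510106))
```

```bash
python3 -m jog '[25,0,-2.5,0,28,50,0,-2.5,0,28,75,0,-2.5,0,28,95,0,-2.5,0,28,95,0,-2.5,0,28]' | grep -E 'pos|force'
python3 -m jog '[0,0,0,0,20,0,0,0,0,17,0,0,0,0,17,0,0,0,0,17,0,0,0,0,17]' | grep -E 'pos|force|open'
python3 - <<'E'
from h import *
print(shift([.5661,-.1518,.098],(.983,.182)))
E
```

```text
eef_pos: [0.5641, -0.151, 0.0949]
wrist_force: [-1.0, -0.5, 0.8]
eef_pos: [0.5668, -0.1517, 0.0993]
wrist_force: [-1.9, -1.5, 2.1]
opening: 0.169
[array([ 1.3, -0.7, -0. ]), np.float64(-0.5)]
```

```bash
python3 -m jog '[0,8.9,0.6,8,17,0,17.6,2.5,16,17,0,26,5.5,24,17,0,33.9,9.7,32,17,0,41.1,15,40,17]' | grep -E 'pos|force|open'
cat > a.py <<'E'
from h import *
o=status.get_obs(); d=o['eef_pos'][:2]-[.5777,-.2147]; M=rot(); print('r %.4f az %.1f yaxis %.1f'%(np.hypot(*d),np.degrees(np.arctan2(d[1],d[0])),np.degrees(np.arctan2(M[1,1],M[0,1]))),'Ft(cw) %.1f'%(o['wrist_force'][:2]@[d[1],-d[0]]/np.hypot(*d)),o['wrist_force'].round(1))
E
python3 a.py
python3 -m jog '[0,0,0,0,17,0,0,0,0,17,0,0,0,0,17,0,0,0,0,17,0,0,0,0,17]' | grep -E 'open'; python3 a.py
```

```text
eef_pos: [0.6084, -0.1585, 0.0984]
wrist_force: [-7.3, 0.1, 2.2]
opening: 0.169
r 0.0641 az 61.4 yaxis -30.3 Ft(cw) -6.5 [-7.3  0.1  2.2]
opening: 0.172
r 0.0644 az 60.4 yaxis -30.0 Ft(cw) -0.7 [-0.5  0.4 -0.3]
```

```bash
python3 -m jog '[0,4.5,0.2,4,17,0,8.9,0.6,8,17,0,13.3,1.4,12,17,0,17.6,2.5,16,17,0,21.9,3.9,20,17]' >/dev/null; python3 a.py
python3 -m jog '[0,2.2,0,2,17,0,4.5,0.2,4,17,0,6.7,0.4,6,17,0,8.9,0.6,8,17,0,8.9,0.6,8,17]' >/dev/null; python3 a.py
python3 -m jog '[0,2.2,0,2,17,0,4.5,0.2,4,17,0,5.6,0.3,5,17,0,5.6,0.3,5,17,0,5.6,0.3,5,17]' >/dev/null; python3 a.py
```

```text
r 0.0638 az 41.5 yaxis -50.1 Ft(cw) -5.7 [-5.   3.2  2.9]
r 0.0637 az 33.0 yaxis -58.0 Ft(cw) -3.7 [-2.8  2.6  1.5]
r 0.0637 az 27.7 yaxis -63.0 Ft(cw) -3.7 [-3.7  2.2  0.9]
```

Still at friction level (about 3.7 N). I'll go on in small steps.

```bash
python3 -m jog '[0,2.2,0,2,17,0,4.5,0.2,4,17,0,5.6,0.3,5,17,0,5.6,0.3,5,17,0,5.6,0.3,5,17]' >/dev/null; python3 a.py
python3 -m jog '[0,1.1,0,1,17,0,2.2,0,2,17,0,3.4,0.1,3,17,0,3.4,0.1,3,17,0,3.4,0.1,3,17]' >/dev/null; python3 a.py
python3 -m jog '[0,1.1,0,1,17,0,2.2,0,2,17,0,3.4,0.1,3,17,0,3.4,0.1,3,17,0,3.4,0.1,3,17]' >/dev/null; python3 a.py
```

```text
r 0.0637 az 22.4 yaxis -68.0 Ft(cw) -1.7 [-1.7  1.1 -0.4]
r 0.0638 az 19.2 yaxis -71.0 Ft(cw) -2.9 [-3.1  2.  -0.7]
r 0.0639 az 16.1 yaxis -74.0 Ft(cw) -1.7 [-1.3  1.4 -1.6]
```

```bash
for i in 1; do :; done; python3 -m jog '[0,1.1,0,1,17,0,2.2,0,2,17,0,2.2,0,2,17,0,2.2,0,2,17,0,2.2,0,2,17]' >/dev/null; python3 a.py
python3 -m jog '[0,1.1,0,1,17,0,2.2,0,2,17,0,2.2,0,2,17,0,2.2,0,2,17,0,2.2,0,2,17]' >/dev/null; python3 a.py
python3 -m jog '[0,1.1,0,1,17,0,2.2,0,2,17,0,2.2,0,2,17,0,2.2,0,2,17,0,2.2,0,2,17]' >/dev/null; python3 a.py
```

```text
r 0.0639 az 14.1 yaxis -76.0 Ft(cw) -1.8 [-1.1  1.6 -1.5]
r 0.0638 az 12.2 yaxis -78.0 Ft(cw) -2.7 [-2.3  2.3 -0.3]
r 0.0637 az 10.4 yaxis -80.0 Ft(cw) -4.8 [-3.2  4.3  1.5]
```

```bash
python3 -m jog '[0,1.1,0,1,17,0,2.2,0,2,17,0,2.2,0,2,17,0,2.2,0,2,17,0,2.2,0,2,17]' >/dev/null; python3 a.py
python3 -m jog '[0,1.1,0,1,17,0,2.2,0,2,17,0,2.2,0,2,17,0,2.2,0,2,17,0,2.2,0,2,17]' |grep open; python3 a.py
```

```text
r 0.0637 az 8.6 yaxis -82.0 Ft(cw) -4.3 [-3.8  3.7  1.9]
opening: 0.168
r 0.0636 az 7.0 yaxis -84.0 Ft(cw) -5.6 [-4.3  5.1  1.2]
```

```bash
python3 -m jog '[0,1.1,0,1,17,0,2.2,0,2,17,0,2.2,0,2,17,0,2.2,0,2,17,0,2.2,0,2,17]' |grep open; python3 a.py
python3 -m jog '[0,1.1,0,1,17,0,2.2,0,2,17,0,2.2,0,2,17,0,2.2,0,2,17,0,2.2,0,2,17]' |grep open; python3 a.py
python3 - <<'E'
from h import *
im,c=snap('scene','s10'); w,_=snap('wrist','w11'); q=proj(c,(.5777,-.2147,.12)); k=im[int(q[1])-45:int(q[1])+45,int(q[0])-60:int(q[0])+60][:,:,::-1]
P=proj(c,(.5777+.064*np.cos(np.radians(8)),-.2147+.064*np.sin(np.radians(8)),.135)); print(status.get_obs()['time_s'])
k=cv2.resize(k,(560,420),interpolation=cv2.INTER_CUBIC)
cv2.imwrite('pics/m10.png',cv2.convertScaleAbs(cv2.resize(np.hstack([w[:,:,::-1],k]),(800,300)),alpha=1.4))
E
```

```text
opening: 0.172
r 0.0635 az 5.3 yaxis -86.0 Ft(cw) -7.3 [-5.5  6.8  3.2]
opening: 0.169
r 0.0634 az 3.7 yaxis -88.0 Ft(cw) -7.9 [-5.8  7.5  3.2]
31.35
```

View pics/m10.png

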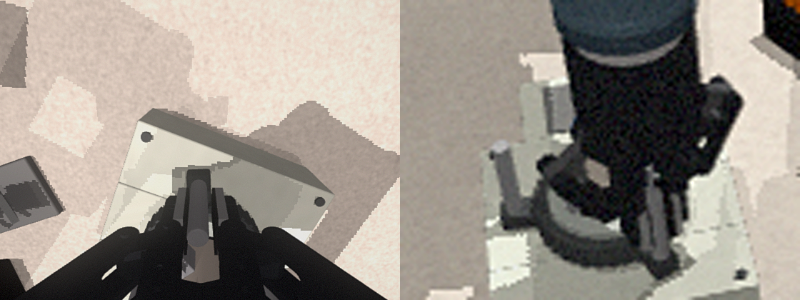

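Run:
```python
from h import *
C=np.array([.5777,-.2147,.135])
im,c=load('s10'); q=proj(c,(.5777,-.2147,.12)); 
for u,v in((500,147),):
    p=pix(c,int(q[0])-60+(u-400)*.3,int(q[1])-45+v*.3,.135); d=p-C; print(p.round(4),np.hypot(*d[:2]).round(4),np.degrees(np.arctan2(d[1],d[0])).round(1))
for a in range(-130,-100,5): 
    x=proj(c,C+.064*np.array([np.cos(np.radians(a)),np.sin(np.radians(a)),0])); print(a,(400+(x[0]-int(q[0])+60)/.3),((x[1]-int(q[1])+45)/.3))
i0,c0=load('scene0')
for a in(-19.9,100.5,-139.6): print('start',proj(c0,C+.064*np.array([np.cos(np.radians(a)),np.sin(np.radians(a)),0])))
w,cw=load('w11')
p=pix(cw,197*1.4,240*1.4,.135);d=p-C;print(p.round(4),np.hypot(*d[:2]).round(4),np.degrees(np.arctan2(d[1],d[0])).round(1))
```

```text
[ 0.5517 -0.2708  0.135 ] 0.0618 -114.9
-130 500.9057069347891 128.89919182883025
-125 498.7015003748057 134.97959815009153
-120 497.2322429912694 141.12604510339338
-115 496.51968497131975 147.29190213134586
-110 496.5800570515281 153.42906516141056
-105 497.42361384580533 159.48832858301918
start (np.float64(198.54331178684225), np.float64(278.35759145304803))
start (np.float64(218.45063961367651), np.float64(242.62869507379662))
start (np.float64(168.12880840849368), np.float64(251.27173024790784))
[ 0.6405 -0.2103  0.135 ] 0.0629 4.0
```

The force rises steadily from about 3 N to 8 N at the peg. That is around 95° of turn, and the peg view confirms about 4° azimuth now, so it is clamped. I'll release the peg and check.

```bash
python3 -m jog '[0,1.1,0,1,17,0,1.1,0,1,17,0,1.1,0,1,17,0,0,0,0,28,0,0,0,0,30]' >/dev/null; python3 a.py
python3 -m jog '[-20,0,0,0,30,-50,0,0,0,30,-85,0,0,0,30,-110,0,0,0,30,-110,0,0,0,30]' |grep -E 'pos|force'
python3 - <<'E'
from h import *
M=rot(); C=np.array([.5777,-.2147]); x=np.array([.941,-.339]); y=np.array([.339,.941])
b=C-.1225*x
print('bat start pos', b+.06*y, shift([*(b+.06*y),.2],y), shift([*C+[-.05,0.0],.28]), status.get_obs()['q'].round(2))
E
```

```text
r 0.0644 az 2.2 yaxis -88.0 Ft(cw) -4.0 [-0.   4.   0.7]
eef_pos: [0.6447, -0.2144, 0.2146]
wrist_force: [-0.5, 0.1, 0.0]
bat start pos [ 0.4827675 -0.1167125] [array([  12.3, -103.2,  158.7]), np.float64(21.8)] [array([-66.6,  -3.2, 116.3])] [-0.5   0.41  1.35 -0.    1.37  1.04]
```

```bash
python3 -m jog '[0,-20,32,5,20,0,-41,64,10,0,0,-62,96,15,0,0,-83,128,20,0,0,-103,159,22,0]' |grep -E pos
python3 -m jog '[0,0,0,0,0,0,0,0,0,0,0,0,0,0,0,0,0,0,0,0,0,0,0,0,0]' |grep -E 'pos|open'
python3 - <<'E'
from h import *
C=np.array([.5777,-.2147]); x=np.array([.941,-.339]); y=np.array([.339,.941]); b=C-.1225*x
print(shift([*(b+.06*y),.087],y), 'ytool.y',rot()[:2,1]@y)
im,c=snap('wrist','w12'); snap('top','t12')
hsv=cv2.cvtColor(im,cv2.COLOR_RGB2HSV); m=cv2.inRange(hsv,(105,120,40),(130,255,255)); n,l,s,ce=cv2.connectedComponentsWithStats(m)
print([(s[i].tolist(),ce[i].round(0).tolist(),pix(c,*ce[i],.146).round(4)) for i in range(1,n) if s[i][4]>150], proj(c,(*C,.146)))
E
```

```text
eef_pos: [0.4778, -0.1143, 0.2075]
eef_pos: [0.4797, -0.1151, 0.2082]
opening: 0.0
[array([121.2,   0.4,  -3.5]), np.float64(-0.2)] ytool.y -1.0001932160861178
[([357, 0, 72, 48, 2818], [390.0, 20.0], array([ 0.572 , -0.2111,  0.146 ]))] (np.float64(394.399970264118), np.float64(6.0543560210767))
```

Run:
```python
from h import *
im,c=snap('scene','s12'); q=proj(c,(.5777,-.2147,.12)); u,v=int(q[0]),int(q[1])
k=cv2.resize(im[v-35:v+40,u-50:u+50][:,:,::-1],(800,600),interpolation=cv2.INTER_CUBIC); k=cv2.convertScaleAbs(k,alpha=1.5)
for z in(.088,.146):
    p=proj(c,(.5777,-.2147,z)); cv2.circle(k,(int((p[0]-u+50)*8),int((p[1]-v+35)*8)),5,(0,0,255),-1)
cv2.imwrite('pics/m12.png',k)
```

```text
(no output)
```

View pics/m12.png

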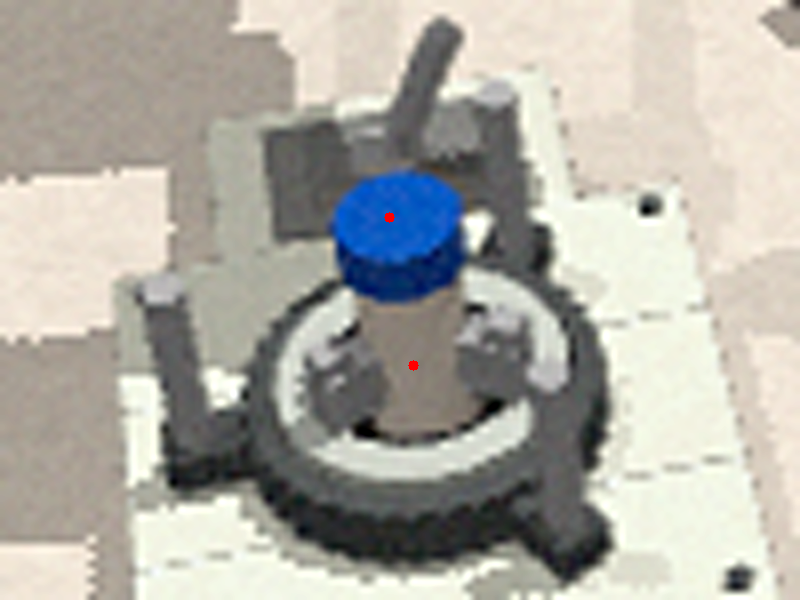

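The tube stands upright, with its cap at (398,222) and both visible jaws closed on it at (380,380) and (465,365). The bat leans to +y with its tip near (445,35). Now I'll flip it.

```bash
python3 -m jog '[30,0,-3.5,0,0,60,0,-3.5,0,0,90,0,-3.5,0,0,119,0,-3.5,0,0,119,0,-3.5,0,0]' |grep -E 'pos|force'
python3 -m jog '[0,6,0,0,0,0,14,0,0,0,0,22,0,0,0,0,30,0,0,0,0,38,0,0,0]' |grep -E 'pos|force'
python3 -m jog '[0,6,0,0,0,0,12,0,0,0,0,16,0,0,0,0,16,0,0,0,0,16,0,0,0]' |grep -E 'pos|force'
python3 - <<'E'
from h import *
C=np.array([.5777,-.2147]); x=np.array([.941,-.339]); y=np.array([.339,.941]); b=C-.1225*x
d=status.get_obs()['eef_pos'][:2]-b; print(d@x,d@y); im,c=snap('scene','s13')
k=cv2.cvtColor(im,cv2.COLOR_RGB2GRAY)
for s in(.022,-.022): print(proj(c,[*(b+s*y),.1]))
E
```

```text
eef_pos: [0.4794, -0.1143, 0.0855]
wrist_force: [-0.3, 1.3, -0.3]
eef_pos: [0.4702, -0.1529, 0.091]
wrist_force: [-0.7, -0.9, 0.3]
eef_pos: [0.4637, -0.1664, 0.0892]
wrist_force: [-0.9, -0.4, -0.6]
-0.0010623491559453623 0.00678327426055218
(np.float64(200.541785068259), np.float64(230.78364489768038))
(np.float64(182.25147669517713), np.float64(233.73084887789062))
```

```bash
python3 -m jog '[0,-15,0,0,0,0,-35,0,0,0,-10,-55,0,0,0,-60,-65,0,0,0,-110,-75,0,0,0]' |grep -E 'pos|force'
python3 -m jog '[-30,-30,0,0,0,-60,-60,0,0,0,-60,-90,0,0,0,-60,-90,0,0,0,-60,-90,0,0,0]' |grep -E 'pos|force|time'
python3 - <<'E'
from h import *
im,c=snap('scene','s14'); q=proj(c,(.5777,-.2147,.12)); u,v=int(q[0]),int(q[1])
cv2.imwrite('pics/m14.png',cv2.convertScaleAbs(cv2.resize(im[v-60:v+60,u-60:u+150][:,:,::-1],(800,457),interpolation=cv2.INTER_CUBIC),alpha=1.5))
E
```

```text
eef_pos: [0.4884, -0.0948, 0.1973]
wrist_force: [1.3, -0.4, 0.5]
time_s: 36.05
eef_pos: [0.5199, -0.0111, 0.2569]
wrist_force: [0.3, -1.5, 0.3]
```

View pics/m14.png

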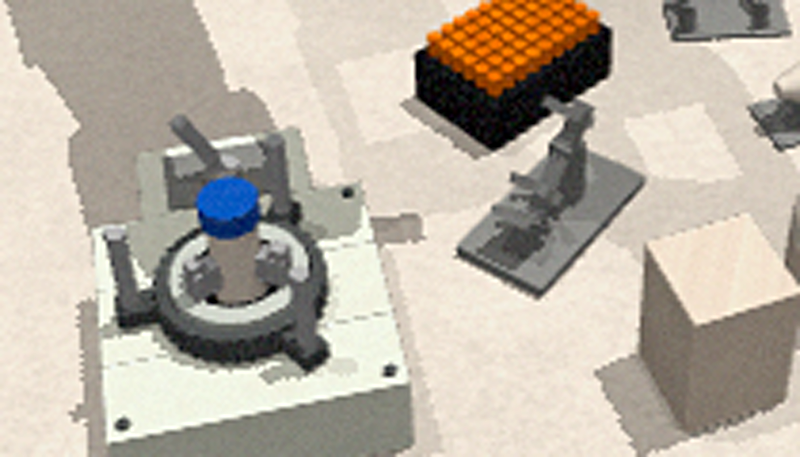

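The bat now leans to the -y side, tip near (180,125). The tube is upright and clamped, and the bystanders visible in this crop look untouched. I'll hand in.

```bash
python3 -c "
from bench import hand_in; print(hand_in())"
```

```text
the job is handed in; nothing more can be done
None
```

The job is handed in, at about 36 s on the robot's clock.

**What I did**
- Lifted the long tube from its cradle and tipped it into the sloping rest, cap up. I let go, and a picture put it on the stop within about 3 pixels.
- Took it again by the cap and pivoted it upright against a chuck jaw. It touched the well bottom at the expected height (TCP 0.119 m) with 2.5 N, and I released it there.
- Turned the sleeve about 95° clockwise by one peg. The force at the peg rose steadily from about 3 N to about 8 N.
- Flipped the bat only after that.

**Last checks**
- The final picture shows the tube upright, both visible jaws on it and the bat leaning to the -y side. The robot was clear of everything.
- The tip rack and carton look unmoved. The bottle and the short tube were at most at the edge of that picture, and I did not measure any of the four for movement.

**Not confirmed or out of line**
- The clamp was judged from the turn angle (estimated 1.6 to 1.7 rad) and the rising force. The sleeve angle was not read directly, and the third jaw was hidden behind the tube.
- The first grip on the tube in the cradle was about 5 mm off to the side, with about 28 N measured at the wrist. I opened, corrected it and gripped again.
- I viewed 16 pictures against a budget of 10.

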